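# Stack a turned tray over packed finds

### The job

Take the brass stamp that stands on the bare bench and stand it upright in the empty compartment of the single tray that already holds an iron find. Then lift the top tray off the nested pair of empties and set it on that tray turned end for end, thumb tabs at opposite ends, so that it sits down level on the lugs above the finds instead of nesting onto them. Leave the other empty tray, the tray being filled and everything else where they are.

Things in the scene. Friction and masses are not known exactly. Their poses are not given: they have to be found in the camera images.
- open_tray: Grey plastic stack-nest tray standing alone, iron find in its +y half. Own x is the short way, y the long way, z up; origin centre of the underside. 150 x 222 mm over the rim lip (a tab adds 16 mm at the +y end), 75 mm high, foot 112 x 184, floor 5, walls 1.8. Six lug columns inside the walls: y = +36 and -72 on both long walls, x = +15 on both ends; seats on top at z = 64. 0.2 kg.
- top_tray: The tray to move: upper of the nested pair, same shape and axes as open_tray, 0.16 to 0.26 kg. Starts in under_tray, same way round, 22 mm above it, and lifts straight out. Put on a tray the same way round it nests over the lug columns (origin 22 mm up); turned end for end its foot lands on the six seats (origin 64 mm up), inside shoulders 9 mm high with 2.5 mm play all round.
- under_tray: The lower tray of the nested pair, same shape and axes as open_tray, standing on the bench. It stays.
- top_tray_rib (a point): Middle of the top edge of top_tray's centre rib, own (0, 0, 52) mm: where to pinch the tray across (along own y) and lift it, at its balance point. The rib runs along own x right across the tray and parts it in two; 18 mm wide at the top, flanks leaning out 7 degrees (24 mm wide 22 mm down); each compartment is free for a finger within 50 mm of the rib and |x| < 35 mm.
- open_tray_empty (a point): Centre of the empty compartment's floor in open_tray, own (0, -40, 5) mm. Clear floor there: x -35 to 35, y -70 to -17 mm, and x -54 to 54 for y -53 to -17. The centre rib (top at z = 52 mm) is its +y side.
- open_tray_tab (a point): Top of open_tray's thumb tab, own (0, 125, 75) mm: marks its +y end.
- top_tray_tab (a point): Top of top_tray's thumb tab, own (0, 125, 75) mm: marks its +y end.
- brass_stamp: Turned brass stamp, 45 mm high, upright on the bare bench (a like one in the green tray at the back is not meant): round base 27 mm across and 18 mm high, then a slim stem 8 to 10 mm thick from z = 18 to 45 mm. Origin: centre of the underside, z up along the stem. 0.14 kg.
- iron_find: Rough dark iron fragment, 30 x 38 x 14 mm, lying in open_tray's +y compartment. Origin: centre of its underside.
- marker_pen: Bystander: white pen with black cap, 12 x 139 x 14 mm. Origin: centre of its underside.
- tweezers: Bystander: steel tweezers, 10 x 130 x 14 mm. Origin: centre of the underside.
- plaster_sherd: Bystander: white plaster fragment, 51 x 68 x 10 mm. Origin: centre of its underside.
- sanding_block: Bystander: dark sanding block, 36 x 72 x 26 mm, behind the trays. Origin: centre of its underside.

How it is judged:
By the outcome, as a careful person would: the job done as asked, in the order asked, and still so for the second after the job is handed in, with the robot touching nothing.
It also fails if it takes over 58 s, if anything falls off the work surface, if the arm or the gripper's body presses on something with over 40 N, if the wrist force passes 120 N, or if a joint passes its speed limit or range.

### The arm

A 6-joint arm with a two-finger parallel gripper is mounted at the origin on a cart in front of the work surface, level with it; the furniture and walls round the work are solid. World frame = base frame: x ahead of the robot, y to its left, z up, the work surface at z = 0. Lengths are in m, angles in rad, forces in N, time in s.
With the tool pointing down it reaches from about 0.35 to 0.85 m from the base axis. Payload 8.1 kg.
Tool frame: the origin (TCP) lies where the fingers leave the gripper's body, on its centre line; the fingertips stand 84 mm ahead of it and the grasp point (between the pads) lies 65 mm ahead of it; z points along the fingers, y is the line along which they close (so a half turn about z gives the same grasp; the last joint's range is limited). The gripper opens to 93 mm and grips with 3 to 60 N. Pads are 15 mm wide; open, the fingers measure 128 mm over their backs; the gripper's body (75 mm by 188 mm) begins 65 mm behind the grasp point.
Start: joints at [-1.41, 0.13, 1.488, -0, 1.523, -0.085], TCP at [0.146, -0.582, 0.303] pointing down, gripper open.
Joint ranges: [-2.96, 2.96], [-0.89, 2.26], [0.02, 2.5], [-1.34, 4.48], [0, 2.73], [-2.66, 2.66]. Speed limits (rad/s): [2.39, 2.39, 2.79, 3.14, 3.14, 3.14].

### API

Orientations are given as a 3x3 rotation matrix whose columns are the frame's x, y, z axes.
In Python, from plant import env gives the robot as it stands.
- The arm moves only by the shell command python3 drive.py 'ROWS' [FORCE]. ROWS is a JSON list of rows, 1 to 5 of them, each of 7 numbers: a rotation vector rx, ry, rz in rad, then dx, dy, dz in m, then the finger opening in m; each row shifts and turns the commanded pose from where the row before left it, along the tool's axes as they then stand; what a row does not reach is not made up. A row lasts 1/10 s, in which the tool goes at most 0.05 m and 0.15 rad, less where a joint would pass 70% of its speed; a pose out of reach is approached as far as the arm can. The fingers move at their own pace and stop on an object; FORCE is the grip in N (left out, the last holds). Time passes only in rows, so rows that do not move let the fingers close. It prints the time, the measured TCP pose, the force, the opening and the grip force at its end.
- env.get_obs(): the state, without advancing time (a new reading comes with each control period).
- env.grab_frame(name): name is "side" or "top"; returns the picture (480x640x3 uint8, red, green, blue); there is no depth.
- env.camera_params(name): a dict with "fx", "fy", "cx", "cy" (pixels), "extrinsics" (4x4, takes a point from camera to world coordinates). Camera axes: x right, y up, looking along -z (the intrinsics and any distortion apply to the point x, -y, -z); pixel columns grow to the right and rows downward; lengths in m; the calibration is good to about 2 mm. A picture is of the moment at which its call begins. camera_params takes no time and is no camera call.
- env.sign_off(): hands the job in; it is judged then, once.
The state is a dict: "t": time; "joints": joint angles; "qvel": joint speeds; "tau": joint torques, N m; "ee_pos": TCP position; "ee_rot": TCP orientation; "force": force on the tool from outside, world axes, zero at the start; "wrist_torque": the same for the moment, N m; "finger_gap": finger opening in m; "grasp_force": force on a finger pad.
Only numpy, scipy, OpenCV 4.12 (cv2) and the standard library are available. Lean on these libraries where they do the work, as an engineer would, in place of code of your own. Each camera call takes 0.05 s, during which the arm holds its last target. There are 200 camera calls.

## Working session

There is one attempt and no reset: what is moved stays moved. The work goes in short steps, Python scripts to look and compute and a shell command to move; the robot and the scene stay as the last step left them, time stands still between calls to the robot, and variables do not carry over. Pictures are saved under pics/ and viewed, at most 10 in all, crops included, and the job is handed in when it is done.

```bash
ls; mkdir -p pics; python3 - <<'E'
from plant import env
import cv2
for n in("top","side"):
    f=env.grab_frame(n); cv2.imwrite(f"pics/{n}0.png",f[:,:,::-1])
    print(n,{k:(v.tolist() if hasattr(v,'tolist') else v) for k,v in env.camera_params(n).items()})
o=env.get_obs();print(o)
E
```

```text
drive.py
pics
plant.py
top {'fx': 475.3096163479869, 'fy': 475.3096163479869, 'cx': 320.3243143609267, 'cy': 229.4051908732779, 'extrinsics': [[-0.020104136322191234, 0.9804410316891745, -0.19578357204578165, 0.30218115804475143], [-0.9997117324671758, -0.02228397909825822, -0.008937351007228702, -0.05000329089116419], [-0.01312538266934613, 0.19554745627549194, 0.9806064025254821, 1.3831831640618264], [0.0, 0.0, 0.0, 1.0]]}
side {'fx': 485.8437857834996, 'fy': 485.8437857834996, 'cx': 325.8117879400424, 'cy': 245.46621732537758, 'extrinsics': [[0.9848510264050715, 0.07239605109081071, -0.15756670833438746, 0.36216603912681644], [-0.17337991506775788, 0.42581647053698235, -0.8880426445112445, -1.1374754012989219], [0.0028037189542242935, 0.9019086124468954, 0.4319178092578978, 0.6185071085504867], [0.0, 0.0, 0.0, 1.0]]}
{'t': 0.1, 'joints': array([-1.41039797e+00,  1.31084715e-01,  1.48919904e+00, -3.40872761e-05,
        1.52302398e+00, -8.53876122e-02]), 'qvel': array([-0.00100193, -0.00242281, -0.00197155, -0.00108274, -0.00024009,
        0.00022967]), 'tau': array([ 1.08938853e-03, -5.61344326e+01, -4.93092799e+01,  7.70883774e-02,
        2.92749074e-02, -3.97149245e-05]), 'ee_pos': array([ 0.14594728, -0.58157288,  0.30177706]), 'ee_rot': array([[ 9.69945999e-01,  2.43320088e-01, -3.07529568e-04],
       [ 2.43320256e-01, -9.69944537e-01,  1.68762876e-03],
       [ 1.12347355e-04, -1.71173694e-03, -9.99998529e-01]]), 'force': array([-0.54318919,  0.34132552,  0.2997635 ]), 'wrist_torque': array([ 0.01915505,  0.00386205, -0.00828904]), 'grasp_force': 0.0, 'finger_gap': 0.09338702257334035}
```

View pics/top0.png

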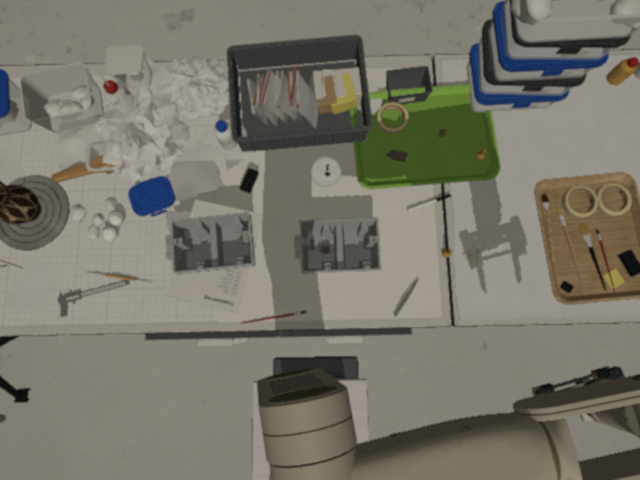

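View pics/side0.png

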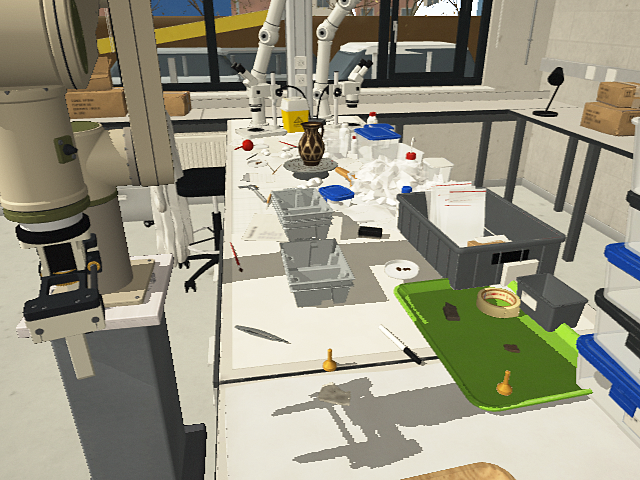

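The top view shows the stamp at about (446,253). One tray, with a dark find in its left half, is near (340,245), and another is near (212,243). Both tabs point left, which is world +y. In the side view the stamp is at (330,360). I'll zoom in on the trays.

```bash
python3 - <<'E'
import cv2,numpy as np
a=cv2.imread("pics/top0.png");b=cv2.imread("pics/side0.png")
A=cv2.resize(a[200:285,155:395],None,fx=3.33,fy=3.33,interpolation=2)
B=cv2.resize(b[180:310,255:375],None,fx=2.4,fy=2.4,interpolation=2)
C=cv2.resize(a[235:270,425:465],None,fx=8,fy=8,interpolation=2)
W=np.zeros((600,800,3),np.uint8);W[:A.shape[0],:A.shape[1]]=A[:,:800];W[285:285+B.shape[0],:B.shape[1]]=B;W[290:290+C.shape[0],400:400+C.shape[1]]=C
cv2.imwrite("pics/crop0.png",W)
E
```

```text
(no output)
```

View pics/crop0.png

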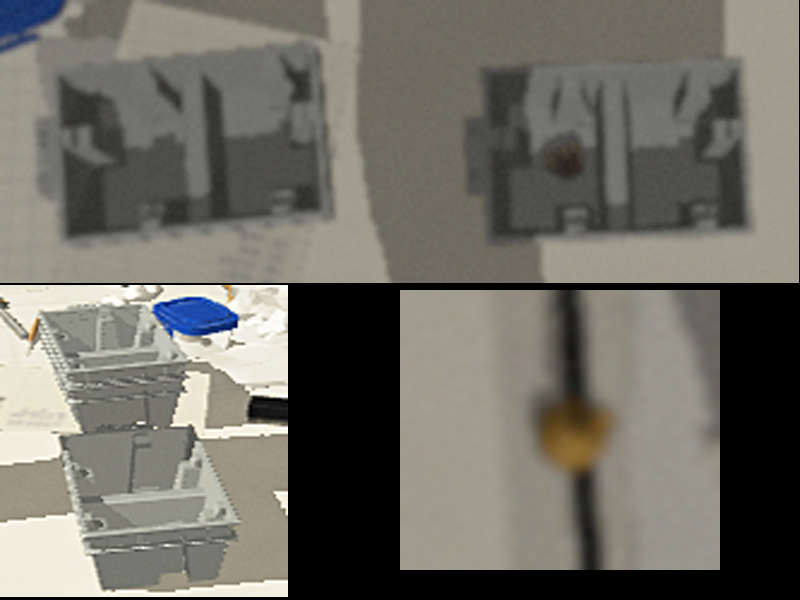

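The near single tray, on the right in the top view, holds the iron find in its tab (left) half. The left pair is nested, and both tabs are to the left. Next I'll work out the poses.

```bash
cat > h.py <<'E'
import numpy as np,cv2
from plant import env
def cam(n):
    p=env.camera_params(n);return p,np.array(p["extrinsics"])
def ray(n,uv):
    p,E=cam(n);u,v=uv
    d=E[:3,:3]@np.array([(u-p["cx"])/p["fx"],-(v-p["cy"])/p["fy"],-1.]);return E[:3,3],d
def onz(n,uv,z):
    c,d=ray(n,uv);return c+d*(z-c[2])/d[2]
def proj(n,X):
    p,E=cam(n);q=E[:3,:3].T@(np.asarray(X,float)-E[:3,3]);return np.array([p["cx"]+p["fx"]*q[0]/-q[2],p["cy"]-p["fy"]*q[1]/-q[2]])
def tri(a,b):
    (c1,d1),(c2,d2)=ray("top",a),ray("side",b)
    s=np.linalg.lstsq(np.c_[d1,-d2],c2-c1,rcond=None)[0];p,q=c1+d1*s[0],c2+d2*s[1];return (p+q)/2,np.linalg.norm(p-q)
def tray(n,corners,z):  # corners order: (-x,+y),(+x,+y),(+x,-y),(-x,-y) of rim; rigid fit
    P=np.array([onz(n,c,z)[:2] for c in corners]);M=np.array([[-75,111],[75,111],[75,-111],[-75,-111]])/1000
    a=complex(0);m=P.mean(0);Z=(P-m)@[1,1j];Y=M@[1,1j];a=np.vdot(Y,Z);return m,np.degrees(np.angle(a)),abs(a)/np.vdot(Y,Y).real
E
python3 - <<'E'
from h import *
f=lambda L:[(x/3.33+155,y/3.33+200) for x,y in L]
# world +x = up in image; own +x -> up if not rotated
print(tray("top",f([(487,242),(482,68),(742,60),(752,232)]),.075))
print(tray("top",f([(65,242),(57,75),(318,45),(332,217)]),.097))
for p,z in([(615,145),.052],[(197,137),.074],[(476,155),.075],[(47,158),.097]): print(onz("top",f([p])[0],z))
for n in("top","side"):
    im=cv2.imread(f"pics/{n}0.png");h=cv2.cvtColor(im,cv2.COLOR_BGR2HSV)
    m=cv2.inRange(h,(8,120,70),(30,255,255))
    k,l,s,c=cv2.connectedComponentsWithStats(m)
    for i in range(1,k):
        x,y=c[i]
        if s[i,4]>5 and (n=="top" and 380<x<500 and 130<y<290 or n=="side" and 300<x<560 and 330<y<420): print(n,s[i],c[i])
E
```

```text
(array([ 0.51806309, -0.09167749]), np.float64(0.750038696551501), np.float64(0.9863019769517214))
(array([0.52700476, 0.25789089]), np.float64(4.850134155208404), np.float64(0.9756979550856922))
[ 0.52580917 -0.09197739  0.052     ]
[0.53678846 0.2601798  0.074     ]
[0.51605708 0.02529752 0.075     ]
[0.51783555 0.37855477 0.097     ]
top [476 149  10  11  77] [480.51948052 154.35064935]
top [443 249   8   9  45] [446.17777778 252.82222222]
side [323 349  13  23 174] [329.23563218 362.51149425]
side [496 371  16  25 220] [504.45454545 385.35454545]
```

```bash
python3 - <<'E'
import cv2,numpy as np
from plant import env
W=[]
a=np.mean([env.grab_frame("top").astype(float) for _ in range(6)],0)[:,:,::-1]
b=np.mean([env.grab_frame("side").astype(float) for _ in range(6)],0)[:,:,::-1]
np.savez("avg.npz",a=a,b=b)
def z(im,x,y,w,h,k):
    c=np.clip(im[y:y+h,x:x+w]*1.5,0,255).astype(np.uint8);return cv2.resize(c,None,fx=k,fy=k,interpolation=cv2.INTER_CUBIC)
cv2.imwrite("pics/z1.png",np.hstack([z(a,162,205,100,75,4),z(a,290,205,100,75,4)]) if 0 else np.vstack([np.hstack([z(a,162,207,100,75,4),z(a,290,207,100,75,4)]),np.hstack([z(b,265,180,80,60,5),np.zeros((300,0,3),np.uint8),z(b,275,232,80,60,5)])[:300]]))
E
```

```text
(no output)
```

View pics/z1.png

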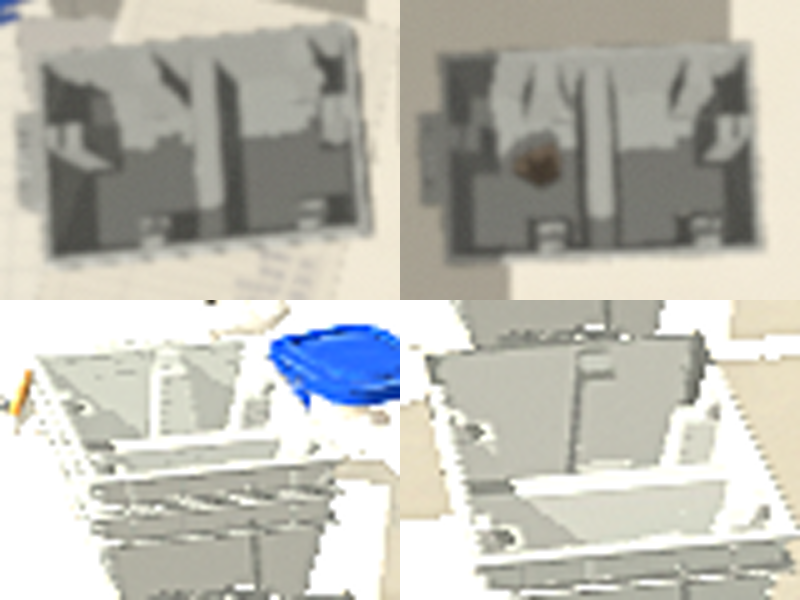

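```bash
python3 - <<'E'
from h import *
f=lambda L,ox:[((x+.5)/4-.5+ox,(y+.5)/4-.5+207) for x,y in L]
g=lambda L,ox,oy:[((x+.5)/5-.5+ox,(y+.5)/5-.5+oy) for x,y in L]
print("open",tray("top",f([(46,262),(37,53),(350,42),(364,250)],290),.075))
print("pair",tray("top",f([(50,262),(38,52),(357,24),(372,235)],162),.097))
for n,L,ox,z in(("open",[(46,262),(37,53),(350,42),(364,250)],290,.075),("pair",[(50,262),(38,52),(357,24),(372,235)],162,.097)):
    P=np.array([onz("top",c,z)[:2] for c in f(L,ox)]);print(n,P.round(4).tolist())
print("tabs",onz("top",f([(30,157)],290)[0],.075),onz("top",f([(30,162)],162)[0],.097))
print("ribs",onz("top",f([(197,140)],290)[0],.052),onz("top",f([(208,140)],162)[0],.074))
# side: near rim corners (-y end) outer: left and right
print("side open -y end",[onz("side",c,.075)[:2].round(4) for c in g([(78,568),(397,538)],275,232)])
print("side open +y end",[onz("side",c,.075)[:2].round(4) for c in g([(27,357),(303,337)],275,232)])
E
python3 - <<'E'
import sys;sys.path.insert(0,'.')
from h import *
print("stamp tri",tri((446.2,252.8),(329.3,360)), onz("top",(446.2,252.8),.022))
for z in(0,.0225,.045):print(proj("side",[*onz("top",(446.2,252.8),.022)[:2],z]))
E
```

```text
open (array([ 0.51988496, -0.09040615]), np.float64(1.0479393336111276), np.float64(0.9882965994786183))
pair (array([0.52995051, 0.25874388]), np.float64(4.1041145877261656), np.float64(0.9929445812800459))
open [[0.4444, 0.0173], [0.5921, 0.0218], [0.595, -0.1988], [0.448, -0.202]]
pair [[0.4495, 0.362], [0.5962, 0.3763], [0.611, 0.1541], [0.4632, 0.1426]]
tabs [0.5180042  0.02755938 0.075     ] [0.5187336  0.37856273 0.097     ]
ribs [ 0.53138158 -0.08983451  0.052     ] [0.53544487 0.26164861 0.074     ]
side open -y end [array([ 0.4243, -0.4213]), array([ 0.5423, -0.4234])]
side open +y end [array([ 0.4188, -0.2763]), array([ 0.5347, -0.2804])]
stamp tri (array([ 0.49920549, -0.40090081,  0.0147103 ]), np.float64(0.0023650576393322007)) [ 0.49696983 -0.39891719  0.022     ]
[327.34320948 365.65287515]
[327.39193024 356.35286824]
[327.44167493 346.85740947]
```

```bash
python3 - <<'E'
from h import *
g=lambda L,ox,oy:[((x+.5)/5-.5+ox,(y-300+.5)/5-.5+oy) for x,y in L]
def s(n,L,ox,oy,z):
    P=np.array([onz("side",c,z)[:2] for c in g(L,ox,oy)]);print(n,P.round(4).tolist())
# order like tray(): (-x,+y),(+x,+y),(+x,-y),(-x,-y)
s("open",[(27,357),(303,337),(397,538),(78,568)],275,232,.075)
print(tray("side",g([(27,357),(303,337),(397,538),(78,568)],275,232),.075))
print(tray("side",g([(35,358),(262,340),(348,461),(92,487)],265,180),.097))
E
python3 drive.py '[[0,0,-0.15,0,0,0,0.06],[0,0,-0.15,0,0,0,0.06]]' 15
```

```text
open [[0.4449, 0.0148], [0.592, 0.0151], [0.5927, -0.2047], [0.4475, -0.2071]]
(array([ 0.51927677, -0.09550051]), np.float64(0.46122762714901505), np.float64(0.9885614394707255))
(array([0.53285811, 0.25835587]), np.float64(4.241154805099873), np.float64(1.0106394406486818))
t: 0.9
ee_pos: [0.146, -0.582, 0.3028]
ee_rot: [[0.852, 0.524, 0.0], [0.524, -0.852, -0.0], [-0.0, 0.0, -1.0]]
force: [-0.8, 0.4, 0.1]
finger_gap: 0.0812
grasp_force: 0.0
```

```bash
cat > go.py <<'E'
# go.py x y z yaw_deg : tool-axis shift from measured pose, expressed in tool axes NOW and at target yaw; rz total
import sys
from h import *
x,y,z,w=map(float,sys.argv[1:5]);o=env.get_obs();R=np.array(o["ee_rot"]);d=np.array([x,y,z])-o["ee_pos"]
yaw=np.degrees(np.arctan2(R[1,0],R[0,0]));dw=(w-yaw+180)%360-180;c,s=np.cos(np.radians(w)),np.sin(np.radians(w))
T=np.array([[c,s,0],[s,-c,0],[0,0,-1.]])
print("pos",np.round(o["ee_pos"],4),"yaw",yaw.round(2),"t",o["t"],"rz",np.radians(-dw).round(4),"now",(R.T@d).round(4),"at target yaw",(T.T@d).round(4),"gap",o["finger_gap"],"q",np.round(o["joints"],2),"F",np.round(o["force"],1))
E
python3 drive.py '[[0,0,-0.15,0,0,0,0.06],[0,0,-0.15,0,0,0,0.06],[0,0,-0.15,0,0,0,0.06],[0,0,-0.15,0,0,0,0.06],[0,0,-0.15,0,0,0,0.06]]'
python3 go.py .4985 -.400 .16 90.5
```

```text
t: 1.4
ee_pos: [0.146, -0.582, 0.3028]
ee_rot: [[0.266, 0.964, -0.0], [0.964, -0.266, -0.0], [-0.0, 0.0, -1.0]]
force: [-0.0, -0.5, -0.2]
finger_gap: 0.0599
grasp_force: 0.0
pos [ 0.146  -0.582   0.3028] yaw 74.6 t 1.4 rz -0.2775 now [0.269  0.2915 0.1428] at target yaw [0.1789 0.354  0.1428] gap 0.05992638200114352 q [-1.41  0.13  1.49 -0.    1.52 -1.14] F [-0.  -0.5 -0.2]
```

```bash
python3 drive.py '[[0,0,-0.14,0,0,0,0.06],[0,0,-0.1375,0,0,0,0.06],[0,0,0,0.02,0.04,0,0.06],[0,0,0,0.02,0.04,0,0.06],[0,0,0,0.02,0.04,0,0.06]]'
python3 drive.py '[[0,0,0,0.02,0.04,0.01,0.06],[0,0,0,0.02,0.04,0.01,0.06],[0,0,0,0.02,0.04,0.01,0.06],[0,0,0,0.02,0.04,0.01,0.06],[0,0,0,0.02,0.04,0.01,0.06]]'
python3 drive.py '[[0,0,0,0.0189,0.034,0.02,0.06],[0,0,0,0,0,0.03,0.06],[0,0,0,0,0,0.03,0.06],[0,0,0,0,0,0,0.06],[0,0,0,0,0,0,0.06]]'
python3 go.py .4985 -.400 .105 90.5
python3 - <<'E'
from h import *
a=env.grab_frame("top")[:,:,::-1];b=env.grab_frame("side")[:,:,::-1]
A=cv2.resize(a[215:290,400:500],None,fx=4,fy=4);B=cv2.resize(b[280:400,270:390],None,fx=3.33,fy=3.33)
W=np.zeros((400,800,3),np.uint8);W[:300,:400]=A;W[:,400:]=B[:400,:400];cv2.imwrite("pics/g1.png",W)
E
```

```text
t: 1.9
ee_pos: [0.2667, -0.5211, 0.3028]
ee_rot: [[-0.001, 1.0, 0.0], [1.0, 0.001, -0.0], [-0.0, 0.0, -1.0]]
force: [-0.2, -0.5, 0.6]
finger_gap: 0.06
grasp_force: 0.0
t: 2.4
ee_pos: [0.4672, -0.4201, 0.2526]
ee_rot: [[-0.003, 1.0, 0.0], [1.0, 0.003, -0.0], [-0.0, 0.0, -1.0]]
force: [0.2, -0.5, -0.3]
finger_gap: 0.0601
grasp_force: 0.0
t: 2.9
ee_pos: [0.4992, -0.402, 0.1726]
ee_rot: [[-0.002, 1.0, -0.001], [1.0, 0.002, 0.001], [0.001, -0.001, -1.0]]
force: [1.2, -0.8, 0.4]
finger_gap: 0.0599
grasp_force: 0.0
pos [ 0.4992 -0.402   0.1726] yaw 90.14 t 2.9 rz -0.0064 now [ 0.0019 -0.0006  0.0676] at target yaw [ 0.002  -0.0007  0.0676] gap 0.05994233572816158 q [-0.76  0.33  1.5  -0.    1.31 -0.76] F [ 1.2 -0.8  0.4]
```

View pics/g1.png

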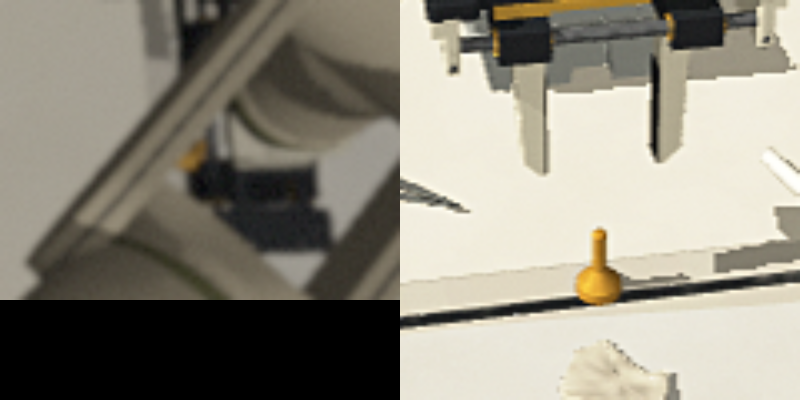

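The fingers straddle the stem: finger midpoint x is about 601 and the stem is at about 599. I'll descend and grip.

```bash
python3 drive.py '[[0,0,0,0.002,-0.0007,0.03,0.06],[0,0,0,0,0,0.03,0.06],[0,0,0,0,0,0.0076,0.06],[0,0,0,0,0,0,0.03],[0,0,0,0,0,0,0.0]]' 20
python3 drive.py '[[0,0,0,0,0,0,0],[0,0,0,0,0,0,0],[0,0,0,0,0,0,0],[0,0,0,0,0,0,0],[0,0,0,0,0,0,0]]' 20
python3 go.py .520 -.133 .25 90.7
```

```text
t: 3.5
ee_pos: [0.4997, -0.4012, 0.1075]
ee_rot: [[-0.002, 1.0, 0.002], [1.0, 0.002, -0.002], [-0.002, 0.002, -1.0]]
force: [-0.0, -0.6, 0.1]
finger_gap: 0.0485
grasp_force: 0.0
t: 4.0
ee_pos: [0.4989, -0.4002, 0.1053]
ee_rot: [[-0.002, 1.0, 0.0], [1.0, 0.002, -0.0], [-0.0, 0.0, -1.0]]
force: [1.3, -0.9, 0.2]
finger_gap: 0.0085
grasp_force: 4.4
pos [ 0.4989 -0.4002  0.1053] yaw 90.14 t 4.0 rz -0.0097 now [ 0.2671  0.0218 -0.1447] at target yaw [ 0.2669  0.0244 -0.1447] gap 0.008476499340979052 q [-0.76  0.4   1.54  0.    1.2  -0.76] F [ 1.3 -0.9  0.2]
```

```bash
python3 drive.py '[[0,0,0,0,0,0,0],[0,0,0,0,0,-0.02,0],[0,0,0,0,0,-0.04,0],[0,0,0,0,0,-0.04,0],[0,0,-0.0097,0,0,-0.02,0]]' 25
python3 drive.py '[[0,0,0,0.045,0.004,0,0],[0,0,0,0.045,0.004,0,0],[0,0,0,0.045,0.004,0,0],[0,0,0,0.045,0.004,0,0],[0,0,0,0.045,0.004,0,0]]'
python3 drive.py '[[0,0,0,0.042,0.003,0,0],[0,0,0,0,0,0,0],[0,0,0,0,0,0,0],[0,0,0,0,0,0,0]]'
python3 go.py .520 -.133 .11 90.7
python3 - <<'E'
from h import *
a=env.grab_frame("top")[:,:,::-1];b=env.grab_frame("side")[:,:,::-1]
A=cv2.resize(a[200:290,290:390],None,fx=4,fy=4);B=cv2.resize(b[190:310,265:385],None,fx=3.33,fy=3.33)
W=np.zeros((400,800,3),np.uint8);W[:360,:400]=A;W[:,400:]=B[:400,:400];cv2.imwrite("pics/g2.png",W)
E
```

```text
t: 4.5
ee_pos: [0.4998, -0.401, 0.2292]
ee_rot: [[-0.012, 1.0, 0.003], [1.0, 0.012, -0.003], [-0.003, 0.003, -1.0]]
force: [0.4, -0.2, -1.3]
finger_gap: 0.0078
grasp_force: 25.0
t: 5.0
ee_pos: [0.5157, -0.1731, 0.2248]
ee_rot: [[-0.012, 1.0, -0.0], [1.0, 0.012, 0.0], [0.0, -0.0, -1.0]]
force: [0.4, -0.5, -0.4]
finger_gap: 0.0076
grasp_force: 25.0
t: 5.4
ee_pos: [0.5185, -0.1337, 0.225]
ee_rot: [[-0.012, 1.0, -0.0], [1.0, 0.012, -0.0], [-0.0, -0.0, -1.0]]
force: [0.4, -1.0, -1.9]
finger_gap: 0.0078
grasp_force: 25.0
pos [ 0.5185 -0.1337  0.225 ] yaw 90.68 t 5.4 rz -0.0004 now [0.0007 0.0015 0.115 ] at target yaw [0.0007 0.0015 0.115 ] gap 0.007771750687285401 q [-0.35  0.01  1.76 -0.    1.37 -0.36] F [ 0.4 -1.  -1.9]
```

View pics/g2.png

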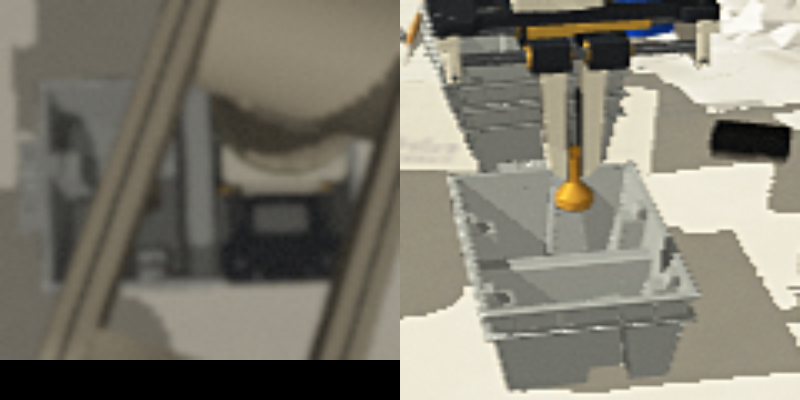

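The stamp hangs upright over the empty (−y) compartment. I'll lower it.

```bash
python3 drive.py '[[0,0,0,0.0007,0.0015,0.02,0],[0,0,0,0,0,0.04,0],[0,0,0,0,0,0.035,0],[0,0,0,0,0,0.012,0],[0,0,0,0,0,0,0]]'
python3 drive.py '[[0,0,0,0,0,0,0],[0,0,0,0,0,0.003,0],[0,0,0,0,0,0.003,0],[0,0,0,0,0,0,0]]'
python3 go.py .520 -.133 .11 90.7
```

```text
t: 6.0
ee_pos: [0.5185, -0.1325, 0.116]
ee_rot: [[-0.011, 1.0, -0.004], [1.0, 0.011, 0.002], [0.002, -0.004, -1.0]]
force: [-0.2, 0.1, -1.2]
finger_gap: 0.0075
grasp_force: 25.0
t: 6.4
ee_pos: [0.5205, -0.1323, 0.1127]
ee_rot: [[-0.012, 1.0, 0.001], [1.0, 0.012, -0.0], [-0.0, 0.001, -1.0]]
force: [0.7, -0.4, -1.4]
finger_gap: 0.0079
grasp_force: 25.0
pos [ 0.5205 -0.1323  0.1127] yaw 90.7 t 6.4 rz 0.0 now [-0.0007 -0.0005  0.0027] at target yaw [-0.0007 -0.0005  0.0027] gap 0.007920571108279675 q [-0.34  0.14  1.84 -0.    1.16 -0.36] F [ 0.7 -0.4 -1.4]
```

```bash
python3 drive.py '[[0,0,0,0,0,0.001,0],[0,0,0,0,0,0.001,0],[0,0,0,0,0,0,0],[0,0,0,0,0,0,0]]'; python3 drive.py '[[0,0,0,0,0,0.001,0],[0,0,0,0,0,0,0],[0,0,0,0,0,0,0]]'
```

```text
t: 6.8
ee_pos: [0.5205, -0.1322, 0.1108]
ee_rot: [[-0.012, 1.0, 0.001], [1.0, 0.012, -0.0], [-0.0, 0.001, -1.0]]
force: [-1.7, 1.4, 4.9]
finger_gap: 0.008
grasp_force: 25.0
t: 7.1
ee_pos: [0.5208, -0.1322, 0.1106]
ee_rot: [[-0.012, 1.0, 0.001], [1.0, 0.012, -0.0], [-0.0, 0.001, -1.0]]
force: [-3.5, 4.1, 12.3]
finger_gap: 0.0078
grasp_force: 25.1
```

Contact. I'll ease off, open a little and go straight up.

```bash
python3 drive.py '[[0,0,0,0,0,-0.0008,0],[0,0,0,0,0,0,0.012],[0,0,0,0,0,0,0.02],[0,0,0,0,0,0,0.028],[0,0,0,0,0,0,0.028]]'
python3 drive.py '[[0,0,0,0,0,-0.01,0.028],[0,0,0,0,0,-0.03,0.028],[0,0,0,0,0,-0.04,0.028],[0,0,0,0,0,-0.04,0.05],[0,0,0,0,0,-0.04,0.05]]'
python3 go.py .5315 .2585 .16 184.2
```

```text
t: 7.6
ee_pos: [0.5199, -0.1322, 0.1096]
ee_rot: [[-0.012, 1.0, -0.0], [1.0, 0.012, 0.0], [0.0, -0.0, -1.0]]
force: [-0.5, 0.5, -0.1]
finger_gap: 0.0266
grasp_force: 0.0
t: 8.1
ee_pos: [0.5198, -0.1321, 0.2722]
ee_rot: [[-0.012, 1.0, 0.0], [1.0, 0.012, -0.0], [-0.0, 0.0, -1.0]]
force: [0.7, -0.3, -0.9]
finger_gap: 0.0399
grasp_force: 0.0
pos [ 0.5198 -0.1321  0.2722] yaw 90.7 t 8.1 rz -1.6319 now [0.3905 0.0164 0.1122] at target yaw [-0.0402  0.3887  0.1122] gap 0.03985910957338906 q [-0.34 -0.03  1.71 -0.    1.46 -0.36] F [ 0.7 -0.3 -0.9]
```

```bash
python3 drive.py '[[0,0,0,0.045,0.002,0,0.05],[0,0,0,0.045,0.002,0,0.05],[0,0,0,0.045,0.002,0,0.05],[0,0,0,0.045,0.002,0,0.05],[0,0,0,0.045,0.002,0,0.05]]'
python3 drive.py '[[0,0,0,0.045,0.002,0,0.05],[0,0,0,0.045,0.002,0,0.05],[0,0,0,0.045,0.002,0,0.05],[0,0,0,0.03,0,0,0.05],[0,0,-0.15,0,0,0,0.05]]'
python3 drive.py '[[0,0,-0.15,0,0,0,0.05],[0,0,-0.15,0,0,0,0.05],[0,0,-0.15,0,0,0,0.05],[0,0,-0.15,0,0,0,0.05],[0,0,-0.15,0,0,0,0.05]]'
python3 drive.py '[[0,0,-0.15,0,0,0,0.05],[0,0,-0.15,0,0,0,0.05],[0,0,-0.15,0,0,0,0.05],[0,0,-0.15,0,0,0,0.05],[0,0,-0.132,0,0,0,0.05]]'
python3 go.py .5315 .2585 .22 184.2
python3 - <<'E'
from h import *
a=env.grab_frame("top")[:,:,::-1];b=env.grab_frame("side")[:,:,::-1]
A=cv2.resize(a[205:280,290:390],None,fx=4,fy=4);B=cv2.resize(b[180:310,265:385],None,fx=3.33,fy=3.33)
W=np.zeros((433,800,3),np.uint8);W[:300,:400]=A;W[:432,400:]=B[:432,:400];cv2.imwrite("pics/g3.png",np.clip(W*1.2,0,255))
E
```

```text
t: 8.6
ee_pos: [0.5272, 0.0946, 0.271]
ee_rot: [[-0.012, 1.0, 0.001], [1.0, 0.012, 0.0], [0.0, 0.001, -1.0]]
force: [1.6, -0.0, 0.1]
finger_gap: 0.0501
grasp_force: 0.0
t: 9.1
ee_pos: [0.5306, 0.2619, 0.2706]
ee_rot: [[-0.165, 0.986, 0.0], [0.986, 0.165, 0.001], [0.001, 0.001, -1.0]]
force: [-1.1, 0.3, 0.8]
finger_gap: 0.0497
grasp_force: 0.0
t: 9.6
ee_pos: [0.5313, 0.258, 0.2707]
ee_rot: [[-0.795, 0.607, 0.0], [0.607, 0.795, 0.0], [-0.0, 0.0, -1.0]]
force: [-0.5, -0.1, 0.8]
finger_gap: 0.0502
grasp_force: 0.0
t: 10.1
ee_pos: [0.5313, 0.2579, 0.2707]
ee_rot: [[-0.997, -0.079, 0.0], [-0.079, 0.997, 0.0], [-0.0, 0.0, -1.0]]
force: [-0.4, 0.2, 0.2]
finger_gap: 0.05
grasp_force: 0.0
pos [0.5313 0.2579 0.2707] yaw -175.45 t 10.1 rz 0.0062 now [-0.0002  0.0005  0.0507] at target yaw [-0.0002  0.0005  0.0507] gap 0.05002810964936849 q [ 0.37  0.12  1.56 -0.    1.46 -1.29] F [-0.4  0.2  0.2][ WARN:0@1.035] global loadsave.cpp:1063 imwrite_ Unsupported depth image for selected encoder is fallbacked to CV_8U.
```

View pics/g3.png

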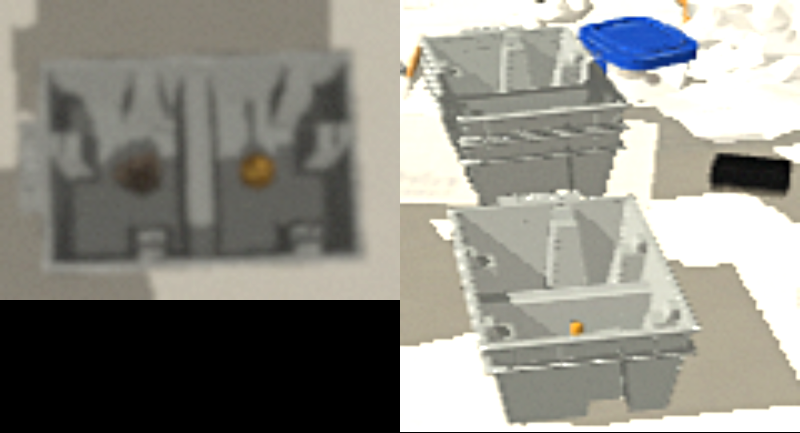

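The stamp is standing upright in the empty compartment: top view (258,170), with the side view showing its tip inside the rim. The tray has not moved. I'll pinch the rib.

```bash
python3 drive.py '[[0,0,0.0062,0,0,0.03,0.05],[0,0,0,0,0,0.04,0.05],[0,0,0,0,0,0.04,0.05],[0,0,0,0,0,0.024,0.05],[0,0,0,0,0,0.0097,0.05]]' 10
python3 drive.py '[[0,0,0,0,0,0,0.03],[0,0,0,0,0,0,0.0],[0,0,0,0,0,0,0],[0,0,0,0,0,0,0],[0,0,0,0,0,0,0]]' 10
python3 drive.py '[[0,0,0,0,0,0,0],[0,0,0,0,0,0,0],[0,0,0,0,0,0,0],[0,0,0,0,0,0,0]]' 45
python3 go.py .5315 .2585 .22 184.2
```

```text
t: 10.7
ee_pos: [0.5295, 0.2572, 0.1231]
ee_rot: [[-0.998, -0.063, -0.005], [-0.063, 0.998, -0.002], [0.005, -0.001, -1.0]]
force: [-0.8, -1.1, -0.5]
finger_gap: 0.0507
grasp_force: 0.0
t: 11.2
ee_pos: [0.5326, 0.2587, 0.1284]
ee_rot: [[-0.998, -0.067, 0.003], [-0.067, 0.998, 0.002], [-0.003, 0.001, -1.0]]
force: [-0.8, 0.4, 6.7]
finger_gap: 0.0252
grasp_force: 10.3
t: 11.6
ee_pos: [0.5326, 0.2587, 0.1285]
ee_rot: [[-0.998, -0.067, 0.003], [-0.067, 0.998, 0.002], [-0.004, 0.001, -1.0]]
force: [-0.6, 1.0, 6.5]
finger_gap: 0.0242
grasp_force: 45.0
pos [0.5326 0.2587 0.1285] yaw -176.15 t 11.6 rz -0.0062 now [ 0.0008  0.     -0.0915] at target yaw [ 0.0011 -0.0001 -0.0915] gap 0.02421783770749572 q [ 0.37  0.25  1.68  0.    1.21 -1.27] F [-0.6  1.   6.5]
```

```bash
python3 drive.py '[[0,0,0,0,0,-0.005,0],[0,0,0,0,0,-0.01,0],[0,0,0,0,0,-0.01,0],[0,0,0,0,0,-0.015,0],[0,0,0,0,0,-0.02,0]]' 45
python3 drive.py '[[0,0,0,0,0,-0.025,0],[0,0,0,0,0,-0.03,0],[0,0,0,0,0,-0.03,0],[0,0,0,0,0,-0.015,0],[0,0,0,0,0,0,0]]'
python3 go.py .520 -.093 .25 0.7
python3 - <<'E'
from h import *
b=env.grab_frame("side")[:,:,::-1]
cv2.imwrite("pics/l1.png",cv2.resize(b[90:310,240:420],None,fx=2.5,fy=2.5))
E
```

```text
t: 12.1
ee_pos: [0.5308, 0.2577, 0.1869]
ee_rot: [[-0.998, -0.067, -0.001], [-0.067, 0.998, -0.001], [0.001, -0.0, -1.0]]
force: [-0.1, 0.3, -1.2]
finger_gap: 0.024
grasp_force: 44.5
t: 12.6
ee_pos: [0.5326, 0.2584, 0.29]
ee_rot: [[-0.998, -0.067, 0.005], [-0.067, 0.998, 0.002], [-0.006, 0.002, -1.0]]
force: [0.5, -0.9, -1.7]
finger_gap: 0.0238
grasp_force: 44.5
pos [0.5326 0.2584 0.29  ] yaw -176.15 t 12.6 rz -3.0866 now [ 0.0363 -0.3498  0.0392] at target yaw [-0.0169  0.3512  0.04  ] gap 0.02381132166558647 q [ 0.37  0.11  1.53 -0.    1.49 -1.27] F [ 0.5 -0.9 -1.7]
```

View pics/l1.png

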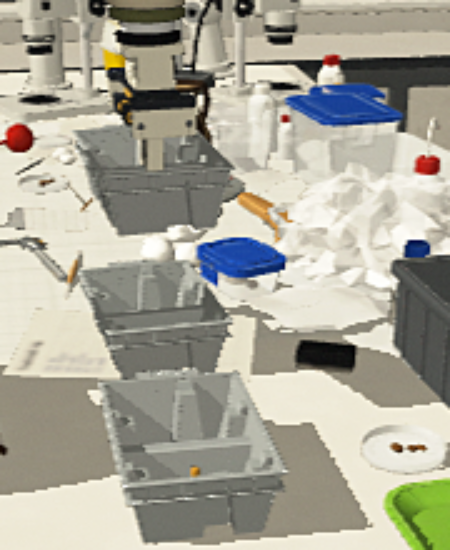

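The top tray hangs level and the under tray has not moved. I'll carry it over the open tray, then turn it with +rz, which keeps joint 6 in range.

```bash
python3 drive.py '[[0,0,0,0.002,-0.02,0,0],[0,0,0,0.004,-0.035,0,0],[0,0,0,0.004,-0.04,0,0],[0,0,0,0.004,-0.04,0,0],[0,0,0,0.004,-0.04,0,0]]'
python3 drive.py '[[0,0,0,0.004,-0.04,0,0],[0,0,0,0.004,-0.04,0,0],[0,0,0,0.004,-0.04,0,0],[0,0,0,0.004,-0.035,0,0],[0,0,0,0.002,-0.02,0,0]]'
python3 drive.py '[[0,0,0.05,0,0,0,0],[0,0,0.1,0,0,0,0],[0,0,0.15,0,0,0,0],[0,0,0.15,0,0,0,0],[0,0,0.15,0,0,0,0]]'
python3 drive.py '[[0,0,0.15,0,0,0,0],[0,0,0.15,0,0,0,0],[0,0,0.15,0,0,0,0],[0,0,0.15,0,0,0,0],[0,0,0.15,0,0,0,0]]'
python3 drive.py '[[0,0,0.15,0,0,0,0],[0,0,0.15,0,0,0,0],[0,0,0.15,0,0,0,0],[0,0,0.15,0,0,0,0],[0,0,0.15,0,0,0,0]]'
python3 drive.py '[[0,0,0.15,0,0,0,0],[0,0,0.15,0,0,0,0],[0,0,0.15,0,0,0,0],[0,0,0.15,0,0,0,0],[0,0,0.15,0,0,0,0]]'
python3 drive.py '[[0,0,0.1,0,0,0,0],[0,0,0.09,0,0,0,0],[0,0,0,0,0,0,0]]'
python3 go.py .520 -.093 .25 0.7
```

```text
t: 13.15
ee_pos: [0.5238, 0.0807, 0.2836]
ee_rot: [[-0.998, -0.068, -0.004], [-0.068, 0.998, -0.0], [0.004, -0.0, -1.0]]
force: [0.6, 0.5, -1.5]
finger_gap: 0.0244
grasp_force: 44.5
t: 13.65
ee_pos: [0.5176, -0.096, 0.2837]
ee_rot: [[-0.998, -0.065, -0.004], [-0.065, 0.998, 0.0], [0.004, 0.001, -1.0]]
force: [-0.3, -0.2, -0.9]
finger_gap: 0.0245
grasp_force: 44.5
t: 14.15
ee_pos: [0.5179, -0.0935, 0.2836]
ee_rot: [[-0.858, 0.513, -0.004], [0.513, 0.858, 0.001], [0.004, -0.001, -1.0]]
force: [-0.2, 0.1, -2.0]
finger_gap: 0.024
grasp_force: 44.5
t: 14.65
ee_pos: [0.5179, -0.0934, 0.2836]
ee_rot: [[-0.278, 0.961, -0.004], [0.961, 0.278, 0.001], [0.002, -0.003, -1.0]]
force: [0.1, -0.1, -1.6]
finger_gap: 0.0241
grasp_force: 44.5
t: 15.15
ee_pos: [0.5179, -0.0934, 0.2836]
ee_rot: [[0.451, 0.892, -0.004], [0.892, -0.451, 0.001], [-0.001, -0.004, -1.0]]
force: [-0.5, -0.3, -1.9]
finger_gap: 0.0242
grasp_force: 44.5
t: 15.65
ee_pos: [0.5179, -0.0934, 0.2836]
ee_rot: [[0.938, 0.345, -0.004], [0.345, -0.938, 0.001], [-0.003, -0.002, -1.0]]
force: [-0.9, 0.2, -1.9]
finger_gap: 0.0244
grasp_force: 44.5
t: 15.95
ee_pos: [0.518, -0.0934, 0.2838]
ee_rot: [[0.986, 0.167, -0.004], [0.167, -0.986, 0.001], [-0.003, -0.002, -1.0]]
force: [-0.9, -0.2, -1.2]
finger_gap: 0.0243
grasp_force: 44.5
pos [ 0.518  -0.0934  0.2838] yaw 9.59 t 15.95 rz 0.1551 now [ 0.0021 -0.      0.0338] at target yaw [ 0.002  -0.0004  0.0338] gap 0.02429607465376345 q [-0.28 -0.06  1.71 -0.    1.49  1.13] F [-0.9 -0.2 -1.2]
```

```bash
python3 drive.py '[[0,0,0.1,0,0,0.01,0],[0,0,0.055,0.002,-0.0004,0.03,0],[0,0,0,0,0,0.03,0],[0,0,0,0,0,0.015,0],[0,0,0,0,0,0,0]]'; python3 drive.py '[[0,0,0,0,0,0,0],[0,0,0,0,0,0,0]]'
python3 go.py .520 -.093 .195 0.7
python3 - <<'E'
from h import *
a=np.mean([env.grab_frame("top").astype(float) for _ in range(4)],0)[:,:,::-1]
b=np.mean([env.grab_frame("side").astype(float) for _ in range(4)],0)[:,:,::-1]
A=cv2.resize(a[200:290,285:395],None,fx=3.6,fy=3.6,interpolation=2);B=cv2.resize(b[160:310,270:370],None,fx=4,fy=4,interpolation=2)
W=np.zeros((600,800,3));W[:324,:396]=A;W[:,400:]=B;cv2.imwrite("pics/p1.png",np.clip(W,0,255).astype(np.uint8))
E
```

```text
t: 16.45
ee_pos: [0.5188, -0.0925, 0.1976]
ee_rot: [[1.0, 0.016, -0.007], [0.016, -1.0, 0.002], [-0.006, -0.002, -1.0]]
force: [-0.4, 0.5, -1.8]
finger_gap: 0.0241
grasp_force: 44.5
t: 16.65
ee_pos: [0.5218, -0.0934, 0.203]
ee_rot: [[1.0, 0.014, 0.002], [0.014, -1.0, -0.001], [0.002, 0.001, -1.0]]
force: [0.3, 0.5, -1.1]
finger_gap: 0.0241
grasp_force: 44.5
pos [ 0.5218 -0.0934  0.203 ] yaw 0.83 t 16.65 rz 0.0022 now [-0.0018 -0.0004  0.008 ] at target yaw [-0.0018 -0.0004  0.008 ] gap 0.02413950914744894 q [-0.27  0.01  1.8  -0.    1.33  1.28] F [ 0.3  0.5 -1.1]
```

View pics/p1.png

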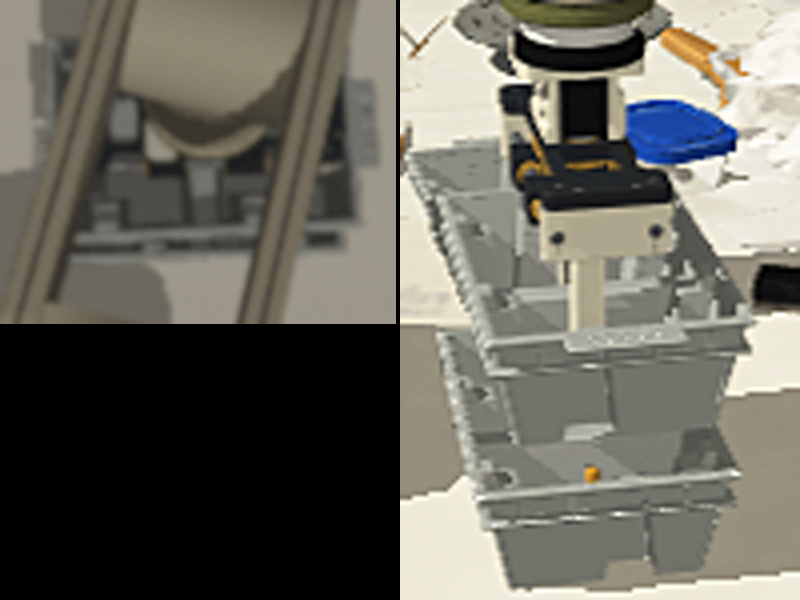

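In the side view, the tab of the held tray faces the camera, opposite to the open tray's tab. Near-right rim corners are about (750,320) held and (740,473) open. I'll compare these with projections to get the relative offset.

```bash
python3 - <<'E'
from h import *
def rim(cx,cy,yaw,z):
    c,s=np.cos(np.radians(yaw)),np.sin(np.radians(yaw))
    pts=[(-75,111),(75,111),(75,-111),(-75,-111),(-26,127),(26,127)]
    return [(cx+(c*x-s*y)/1e3,cy+(s*x+c*y)/1e3,z) for x,y in pts]
for nm,P in(("open",rim(.5195,-.093,.75,.075)),("held",rim(.5218+.0011,-.0934,180.8,.1715))):
    print(nm,"top",[((proj("top",p)-[285,200]+.5)*3.6-.5).round(0).tolist() for p in P])
    print(nm,"side",[((proj("side",p)-[270,160]+.5)*4-.5+[400,0]).round(0).tolist() for p in P])
E
```

```text
open top [[60.0, 263.0], [55.0, 72.0], [338.0, 62.0], [350.0, 253.0], [37.0, 200.0], [36.0, 134.0]]
open side [[438.0, 332.0], [663.0, 315.0], [742.0, 476.0], [479.0, 501.0], [509.0, 317.0], [586.0, 311.0]]
held top [[353.0, 28.0], [365.0, 233.0], [53.0, 244.0], [48.0, 39.0], [379.0, 93.0], [384.0, 164.0]]
held side [[754.0, 322.0], [480.0, 343.0], [438.0, 194.0], [669.0, 179.0], [672.0, 341.0], [576.0, 349.0]]
```

```bash
python3 - <<'E'
from h import *
old=np.load("avg.npz")
a=np.mean([env.grab_frame("top").astype(float) for _ in range(6)],0).mean(2);b=np.mean([env.grab_frame("side").astype(float) for _ in range(6)],0).mean(2)
np.savez("avg2.npz",a=a,b=b)
print("held tab top cols386-388",a[218:252,386:389].mean(1).round(0).tolist())
print("old open tab top cols295-297",old["a"].mean(2)[228:264,295:298].mean(1).round(0).tolist())
print("open near edge cols 310..330 now",a[258:276,318:328].mean(1).round(0).tolist())
print("old pair tab cols168",old["a"].mean(2)[228:268,167:170].mean(1).round(0).tolist())
E
```

```text
held tab top cols386-388 [150.0, 150.0, 149.0, 142.0, 127.0, 118.0, 117.0, 116.0, 109.0, 103.0, 110.0, 113.0, 117.0, 121.0, 116.0, 108.0, 104.0, 106.0, 108.0, 109.0, 114.0, 114.0, 112.0, 113.0, 112.0, 112.0, 111.0, 111.0, 120.0, 136.0, 148.0, 151.0, 150.0, 149.0]
old open tab top cols295-297 [106.0, 106.0, 106.0, 106.0, 106.0, 106.0, 101.0, 88.0, 79.0, 77.0, 76.0, 74.0, 76.0, 77.0, 79.0, 80.0, 79.0, 79.0, 81.0, 81.0, 80.0, 81.0, 81.0, 77.0, 74.0, 76.0, 79.0, 79.0, 80.0, 82.0, 91.0, 101.0, 105.0, 105.0, 105.0, 105.0]
open near edge cols 310..330 now [69.0, 69.0, 69.0, 68.0, 63.0, 62.0, 86.0, 112.0, 115.0, 95.0, 77.0, 77.0, 95.0, 114.0, 121.0, 116.0, 107.0, 103.0]
old pair tab cols168 [132.0, 133.0, 139.0, 142.0, 142.0, 144.0, 139.0, 122.0, 113.0, 112.0, 111.0, 107.0, 101.0, 106.0, 106.0, 104.0, 111.0, 114.0, 115.0, 119.0, 117.0, 118.0, 122.0, 117.0, 111.0, 107.0, 110.0, 112.0, 113.0, 115.0, 121.0, 132.0, 143.0, 150.0, 152.0, 152.0, 152.0, 152.0, 151.0, 150.0]
```

```bash
python3 - <<'E'
from h import *
h=onz("top",(387,234.15),.1715);o=onz("top",(296,246.45),.075);p=onz("top",(168,246.87),.097)
print(h,o,p)
# centre x from tab: centre = tab - R(yaw)*(0,y)
for n,t,cy in(("open",o,-.093),("held",h,-.0934),("pair",p,.2585)):
  for w in((.5,.75,1.0) if n!="pair" else (3.85,4.2,4.5)):
    print(n,w,(t[0]+np.tan(np.radians(w))*(t[1]-cy)).round(4), "tab dist",(t[1]-cy).round(4))
print(env.get_obs()["ee_pos"])
E
```

```text
[ 0.52764991 -0.21134552  0.1715    ] [0.51645021 0.03071532 0.075     ] [0.51951358 0.38170049 0.097     ]
open 0.5 0.5175 tab dist 0.1237
open 0.75 0.5181 tab dist 0.1237
open 1.0 0.5186 tab dist 0.1237
held 0.5 0.5266 tab dist -0.1179
held 0.75 0.5261 tab dist -0.1179
held 1.0 0.5256 tab dist -0.1179
pair 3.85 0.5278 tab dist 0.1232
pair 4.2 0.5286 tab dist 0.1232
pair 4.5 0.5292 tab dist 0.1232
[ 0.52088831 -0.09311652  0.20119673]
```

```bash
python3 - <<'E'
from h import *
b=np.load("avg2.npz")["b"]
np.set_printoptions(linewidth=250)
print("cols 286..364 step, rows 238-256 (held near rim)")
for r in range(238,258): print(r,b[r,286:316].astype(int),'|',b[r,334:362].astype(int))
print("open near rim")
for r in range(274,296,1): print(r,b[r,284:300].astype(int),'|',b[r,344:362].astype(int))
E
```

```text
cols 286..364 step, rows 238-256 (held near rim)
238 [228 189 216 194 171 134 117 120 120 119 118 115 131 128 120 119 118 132 137 136 136 135 135 134 133 123 211 199 161 158] | [120 120  96  73 180 143 112 118 118 116 130 133 128 178 200 121  71  77  71 175 198 183 172 148 136 138 140 138]
239 [225 208 191 175 167 152 126 118 119 119 118 118 132 132 121 119 117 117 117 131 136 135 135 134 132 124 212 198 162 155] | [118 106 133 189 202 156 119 115 115 114 113 110 134 181 197 117  90 100  95 164 184 178 172 164 153 234 248 247]
240 [230 195 147 173 171 148 123 117 119 119 119 119 117 127 122 119 119 120 118 117 130 136 136 134 131 122 212 199 160 153] | [115 102 173 195 187 144 126 137 149 144 142 159 157 164 173 177 182 184 184 191 190 188 186 207 197 230 235 233]
241 [187 190 175 205 187 173 134 115 118 119 119 120 118 119 119 121 120 119 119 118 117 125 132 133 131 122 213 199 158 153] | [154 146 160 169 168 137 163 184 194 195 197 196 192 186 175 171 156 144 135 128 118 109  93 117 153 221 231 229]
242 [156 157 191 172 166 167 152 124 117 118 119 118 118 118 117 118 118 118 117 11
[... 6314 characters left out ...]
193 185 181 231 198 196 165 143 140 124] | [112 112 112 112  99 131 142 141 140 141 141 140 139 140 139 139 138 139]
292 [229 229 229 229 230 234 200 157 154 104  78  96 103 105 108 109] | [112 112 107 114 121 137 142 140 140 139 139 138 138 139 139 139 139 139]
293 [230 229 229 230 230 231 235 240 248 169  94 106 110 111 110 111] | [111 111 107 113 138 143 141 141 140 141 139 140 140 139 138 139 139 140]
294 [230 229 229 230 229 230 231 233 240 208 128 105 111 112 112 112] | [111 112 112 101 131 144 141 141 141 140 140 140 141 140 138 139 139 139]
295 [230 230 230 230 230 230 230 230 236 223 143  96 107 112 112 112] | [112 108 113 121 137 142 140 140 140 141 140 140 140 140 140 139 138 138]
```

```bash
python3 - <<'E'
from h import *
zh=.2021-.1065+.075
for n,uv,z in(("heldR",(358,240.3),zh),("heldL",(289,246),zh),("openR",(354.3,278),.075),("openL",(288.3,284),.075),("tabL",(310.5,246.5),zh),("tabR",(341.3,244.5),zh)):
    print(n,onz("side",uv,z).round(4))
E
python3 drive.py '[[0,0,0,0,0,0,0],[0,0,0,0,0,0,0]]'; python3 go.py .5160 -.095 .195 0.7
```

```text
heldR [ 0.5994 -0.2026  0.1706]
heldL [ 0.4479 -0.206   0.1706]
openR [ 0.5946 -0.1995  0.075 ]
openL [ 0.4439 -0.2012  0.075 ]
tabL [ 0.4926 -0.2161  0.1706]
tabR [ 0.5591 -0.2174  0.1706]
t: 17.85
ee_pos: [0.5209, -0.0931, 0.2013]
ee_rot: [[1.0, 0.014, 0.0], [0.014, -1.0, -0.0], [0.0, 0.0, -1.0]]
force: [0.0, 0.1, -1.4]
finger_gap: 0.0243
grasp_force: 44.5
pos [ 0.5209 -0.0931  0.2013] yaw 0.79 t 17.85 rz 0.0016 now [-0.0049  0.0018  0.0063] at target yaw [-0.0049  0.0018  0.0063] gap 0.024326621283316974 q [-0.27  0.01  1.8  -0.    1.33  1.28] F [ 0.   0.1 -1.4]
```

```bash
python3 - <<'E'
from h import *
old=np.load("avg.npz")["a"].mean(2);a=np.load("avg2.npz")["a"]
print("open tab left",old[240:253,288:304].mean(0).round(0).tolist())
print("open tab left now",a[240:253,288:304].mean(0).round(0).tolist())
print("held tab right",a[226:242,380:398].mean(0).round(0).tolist())
print("pair tab left",old[240:253,160:176].mean(0).round(0).tolist())
print("open -y rim",old[225:255,374:386].mean(0).round(0).tolist())
print("open rib rows230-240",old[230:240,330:346].mean(0).round(0).tolist())
print("pair rib rows 230-240",old[230:240,205:222].mean(0).round(0).tolist())
E
```

```text
open tab left [105.0, 105.0, 105.0, 106.0, 105.0, 102.0, 93.0, 82.0, 77.0, 78.0, 79.0, 78.0, 77.0, 74.0, 67.0, 62.0]
open tab left now [130.0, 129.0, 128.0, 128.0, 127.0, 123.0, 114.0, 107.0, 106.0, 105.0, 103.0, 100.0, 94.0, 88.0, 87.0, 91.0]
held tab right [66.0, 94.0, 109.0, 111.0, 111.0, 109.0, 109.0, 110.0, 115.0, 128.0, 143.0, 149.0, 150.0, 150.0, 150.0, 150.0, 150.0, 150.0]
pair tab left [150.0, 150.0, 150.0, 150.0, 148.0, 140.0, 124.0, 114.0, 111.0, 112.0, 113.0, 113.0, 109.0, 99.0, 85.0, 76.0]
open -y rim [66.0, 69.0, 76.0, 93.0, 114.0, 132.0, 146.0, 152.0, 153.0, 153.0, 153.0, 153.0]
open rib rows230-240 [106.0, 101.0, 97.0, 85.0, 65.0, 68.0, 93.0, 110.0, 115.0, 115.0, 114.0, 107.0, 90.0, 82.0, 99.0, 112.0]
pair rib rows 230-240 [108.0, 104.0, 98.0, 94.0, 98.0, 107.0, 112.0, 114.0, 114.0, 112.0, 104.0, 84.0, 63.0, 55.0, 54.0, 58.0, 75.0]
```

```bash
python3 - <<'E'
from h import *
print("open y from tab",onz("top",(294.2,246.4),.075)[1]-.127,"held",onz("top",(389.15,234.1),.1706)[1]+.127,"pair",onz("top",(165.6,246.5),.097)[1]-.127*np.cos(.073))
print("open rim",onz("top",(377.8,240),.075)[1]+.111,"rib",onz("top",(338.9,235),.052)[1],"pair rib",onz("top",(213,235),.074)[1])
E
```

```text
open y from tab -0.09126351035161848 held -0.09003193511905999 pair 0.2617142906483074
open rim -0.08679255512372401 rib -0.09043648668574514 pair rib 0.2638621762314769
```

```bash
python3 drive.py '[[0,0,0,-0.0053,0.0004,0,0],[0,0,0,0,0,0.008,0],[0,0,0,0,0,0.008,0],[0,0,0,0,0,0,0],[0,0,0,0,0,0,0]]'; python3 drive.py '[[0,0,0,0,0,0.003,0],[0,0,0,0,0,0.003,0],[0,0,0,0,0,0,0],[0,0,0,0,0,0,0]]';python3 go.py .5156 -.0935 .1705 0.7
```

```text
t: 18.35
ee_pos: [0.5152, -0.0935, 0.1845]
ee_rot: [[1.0, 0.014, -0.001], [0.014, -1.0, 0.0], [-0.001, -0.0, -1.0]]
force: [-0.4, 0.2, -1.5]
finger_gap: 0.0243
grasp_force: 44.5
t: 18.75
ee_pos: [0.5156, -0.0936, 0.1792]
ee_rot: [[1.0, 0.014, -0.0], [0.014, -1.0, 0.0], [-0.0, -0.0, -1.0]]
force: [-0.6, -0.5, -0.5]
finger_gap: 0.0242
grasp_force: 44.5
pos [ 0.5156 -0.0936  0.1792] yaw 0.79 t 18.75 rz 0.0016 now [ 0.     -0.0001  0.0087] at target yaw [ 0.     -0.0001  0.0087] gap 0.02424306251362491 q [-0.28  0.02  1.83 -0.    1.29  1.28] F [-0.6 -0.5 -0.5]
```

```bash
for i in 1; do python3 drive.py '[[0,0,0,0,0,0.002,0],[0,0,0,0,0,0,0],[0,0,0,0,0,0,0]]';python3 drive.py '[[0,0,0,0,0,0.0015,0],[0,0,0,0,0,0,0],[0,0,0,0,0,0,0]]'; done; python3 -c "
from plant import env;o=env.get_obs();print(o['ee_pos'],o['force'],o['wrist_torque'])"
```

```text
t: 19.05
ee_pos: [0.5156, -0.0936, 0.1772]
ee_rot: [[1.0, 0.014, -0.0], [0.014, -1.0, 0.0], [-0.0, -0.0, -1.0]]
force: [1.0, -0.2, -1.3]
finger_gap: 0.024
grasp_force: 44.5
t: 19.35
ee_pos: [0.5156, -0.0936, 0.1757]
ee_rot: [[1.0, 0.014, -0.0], [0.014, -1.0, 0.0], [-0.0, -0.0, -1.0]]
force: [-0.1, 0.3, -1.1]
finger_gap: 0.0239
grasp_force: 44.5
[ 0.51556033 -0.09358322  0.17567929] [-0.11528757  0.33713831 -1.13785405] [0.03893461 0.02527084 0.0469625 ]
```

No contact at origin height about 69 mm, so the foot is inside the shoulders. I'll continue down.

```bash
python3 drive.py '[[0,0,0,0,0,0.0015,0],[0,0,0,0,0,0,0],[0,0,0,0,0,0,0]]' | grep -E "pos|force";python3 drive.py '[[0,0,0,0,0,0.0015,0],[0,0,0,0,0,0,0],[0,0,0,0,0,0,0]]'| grep -E "pos|force"; python3 drive.py '[[0,0,0,0,0,0.001,0],[0,0,0,0,0,0,0],[0,0,0,0,0,0,0]]'| grep -E "pos|force"; python3 -c "
from plant import env;o=env.get_obs();print(o['ee_pos'],o['force'],o['wrist_torque'])"
```

```text
ee_pos: [0.5155, -0.0936, 0.1741]
force: [0.0, 0.2, -2.3]
grasp_force: 44.5
ee_pos: [0.5156, -0.0936, 0.1727]
force: [0.0, 0.0, -1.5]
grasp_force: 44.5
ee_pos: [0.5156, -0.0936, 0.1717]
force: [1.1, -0.5, -1.8]
grasp_force: 44.5
[ 0.51559465 -0.09359475  0.17171963] [ 1.14576477 -0.46407531 -1.79031564] [ 0.0439927  -0.00422509  0.01244725]
```

```bash
for i in 1; do python3 drive.py '[[0,0,0,0,0,0.001,0],[0,0,0,0,0,0,0],[0,0,0,0,0,0,0]]' | grep -E "pos|force";python3 drive.py '[[0,0,0,0,0,0.001,0],[0,0,0,0,0,0,0],[0,0,0,0,0,0,0]]'| grep -E "pos|force"; done; python3 -c "
from plant import env;o=env.get_obs();print(o['ee_pos'],o['force'],o['wrist_torque'])"
```

```text
ee_pos: [0.5157, -0.0936, 0.1708]
force: [-0.2, 0.3, -1.2]
grasp_force: 44.5
ee_pos: [0.5158, -0.0936, 0.1704]
force: [-1.6, 2.1, 5.4]
grasp_force: 44.9
[ 0.51577318 -0.09357067  0.17041653] [-1.6106968   2.08280107  5.39133845] [ 0.10516061  0.59941036 -0.01641751]
```

Contact comes at 0.1704, matching the expected 0.1705 (seats at 64 mm). I'll release.

```bash
python3 drive.py '[[0,0,0,0,0,0,0.03],[0,0,0,0,0,0,0.04],[0,0,0,0,0,0,0.046],[0,0,0,0,0,0,0.046],[0,0,0,0,0,0,0.046]]'
python3 drive.py '[[0,0,0,0,0,-0.01,0.046],[0,0,0,0,0,-0.03,0.046],[0,0,0,0,0,-0.04,0.046],[0,0,0,0,0,-0.05,0.046],[0,0,0,0,0,-0.04,0.046]]'
python3 drive.py '[[0,0,0,0,0.045,0,0.046],[0,0,0,0,0.045,0,0.046],[0,0,0,0,0.045,0,0.046],[0,0,0,0,0.045,0,0.046],[0,0,0,0,0.045,0,0.046]]'
python3 drive.py '[[0,0,0,0,0.045,0,0.046],[0,0,0,0,0.045,0,0.046],[0,0,0,0,0,0,0.046],[0,0,0,0,0,0,0.046]]'
python3 - <<'E'
from h import *
a=np.mean([env.grab_frame("top").astype(float) for _ in range(4)],0)[:,:,::-1]
b=np.mean([env.grab_frame("side").astype(float) for _ in range(4)],0)[:,:,::-1]
A=cv2.resize(a[195:285,160:400],(800,300),interpolation=2);B=cv2.resize(b[170:310,250:400],(321,300),interpolation=2);C=cv2.resize(b[190:310,275:375],(360,300)*1 if 0 else (360,300),interpolation=2)
W=np.zeros((600,800,3));W[:300]=A;W[300:,:321]=B;W[300:,430:790]=C;cv2.imwrite("pics/end.png",np.clip(W,0,255).astype(np.uint8))
E
```

```text
t: 21.35
ee_pos: [0.5156, -0.0936, 0.1696]
ee_rot: [[1.0, 0.014, -0.0], [0.014, -1.0, 0.0], [-0.0, -0.0, -1.0]]
force: [0.8, 0.6, 0.3]
finger_gap: 0.0457
grasp_force: 0.0
t: 21.85
ee_pos: [0.5156, -0.0936, 0.3435]
ee_rot: [[1.0, 0.014, 0.002], [0.014, -1.0, -0.001], [0.002, 0.001, -1.0]]
force: [1.1, -0.9, 0.1]
finger_gap: 0.046
grasp_force: 0.0
t: 22.35
ee_pos: [0.5185, -0.3204, 0.3408]
ee_rot: [[1.0, 0.014, 0.001], [0.014, -1.0, -0.001], [0.001, 0.001, -1.0]]
force: [-0.0, 0.1, 0.6]
finger_gap: 0.0457
grasp_force: 0.0
t: 22.75
ee_pos: [0.5195, -0.4094, 0.3396]
ee_rot: [[1.0, 0.012, -0.0], [0.012, -1.0, 0.001], [-0.0, -0.001, -1.0]]
force: [0.2, 0.4, -0.0]
finger_gap: 0.0464
grasp_force: 0.0
```

View pics/end.png

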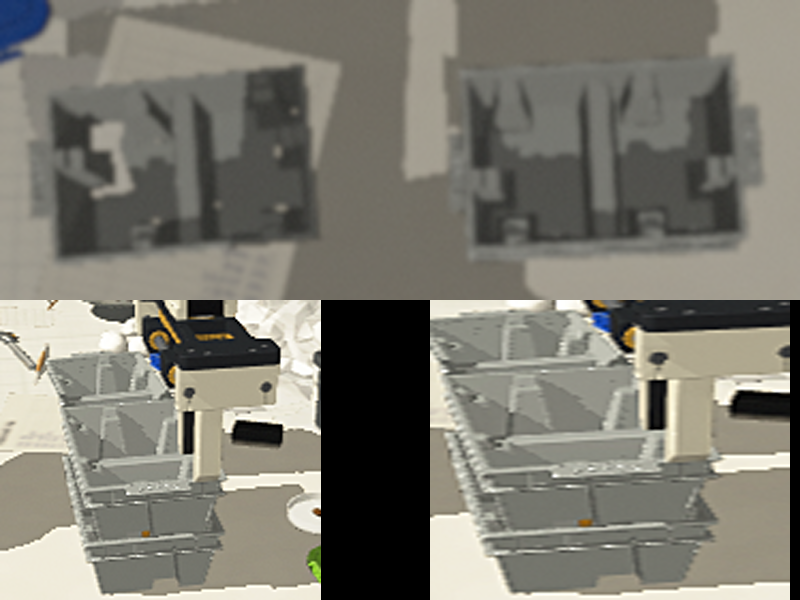

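The top tray sits over the open tray with tabs at opposite ends (top view x about 455 and 750), and the under tray has not moved. I'll check numerically that it is level.

```bash
python3 - <<'E'
from h import *
np.set_printoptions(linewidth=250)
def rim(cx,cy,yaw,z):
    c,s=np.cos(np.radians(yaw)),np.sin(np.radians(yaw))
    return [(cx+(c*x-s*y)/1e3,cy+(s*x+c*y)/1e3,z) for x,y in [(-75,111),(75,111),(75,-111),(-75,-111)]]
for n,P in(("open",rim(.5185,-.093,.75,.075)),("stacked",rim(.5185,-.093,.75,.139)),("bad+9",rim(.5185,-.093,.75,.148))):
    print(n,"side",[proj("side",p).round(1).tolist() for p in P],"top",[proj("top",p).round(1).tolist() for p in P])
b=np.mean([env.grab_frame("side").astype(float) for _ in range(4)],0).mean(2);a=np.mean([env.grab_frame("top").astype(float) for _ in range(4)],0).mean(2)
np.savez("avg3.npz",a=a,b=b)
print("near left");[print(r,b[r,284:300].astype(int)) for r in range(254,272)]
print("near right");[print(r,b[r,344:360].astype(int)) for r in range(246,266)]
print("far left");[print(r,b[r,276:292].astype(int)) for r in range(212,226)]
for nm,x0,x1 in(("L",315,321),("R",370,376)): print("top near",nm,a[256:282,x0:x1].mean(1).astype(int),"top far",a[206:226,x0:x1].mean(1).astype(int))
print("tab R top",a[224:256,384:387].mean(1).astype(int)); print("tab col",a[232:244,378:396].mean(0).astype(int)); print("open tab",a[232:264,295:297].mean(1).astype(int))
E
```

```text
open side [[278.8, 242.7], [334.9, 238.4], [354.8, 278.7], [288.9, 284.8]] top [[301.2, 273.0], [299.9, 219.9], [378.6, 217.1], [381.8, 270.2]]
stacked side [[277.9, 220.1], [335.2, 216.2], [355.6, 253.5], [288.0, 259.1]] top [[300.0, 270.4], [298.6, 214.8], [381.2, 211.8], [384.5, 267.5]]
bad+9 side [[277.7, 216.9], [335.2, 213.0], [355.7, 249.8], [287.9, 255.4]] top [[299.8, 270.0], [298.4, 214.0], [381.6, 211.1], [384.9, 267.1]]
near left
254 [162 158 208 194 171 168 154 127 119 121 121 123 121 123 122 121]
255 [182 107 174 152 168 187 159 126 117 120 122 120 121 119 120 119]
256 [149  94 163 170 209 188 182 140 114 117 118 118 116 117 116 116]
257 [174 130 111 191 219 186 165 162 152 145 145 157 160 174 181 182]
258 [171 141 112 156 168 166 181 185 193 197 194 193 190 186 177 169]
259 [212 169 119 145 175 200 162 136 135 128 121 112 107 102 100  95]
260 [198 143 111  94 183 142  75  85  83 102 111 111 112 113 113 113]
261 [181 170 133 112 184 150 118 116 109 112 115 115 114 113 114 115]
262 [180 172 133 112 152 163 154 174 136 111 113 115 114 115 114 114]
263 [184 193 170 129 129
[... 3080 characters left out ...]
6 133 136 135 135 135 135 135 134 133 126] top far [107 107 108 107 108 107 107 106 108 116 118 114 111 108 106 104 102 101  98  95]
top near R [ 68  69  70  70  70  71  70  65  68  95 119 121 107 117 138 152 156 157 156 156 157 156 156 156 156 156] top far [132 135 135 136 134 128 121 117 114 111 110 108 105 101  96  89  83  71  62  60]
tab R top [155 151 138 124 118 115 114 114 119 119 122 127 122 115 112 111 111 111 117 118 120 123 120 117 116 117 126 142 153 155 155 155]
tab col [ 68  82 101 113 117 117 118 117 117 123 138 152 156 156 156 156 156 156]
open tab [123 142 145 128 116 117 116 115 119 121 122 126 122 119 117 116 113 112 114 113 111 116 119 117 117 115 112 108 106 107 107 107]
```

The corners match a level tray at rim height 139 mm to within 1 px, and a tray perched on the shoulders would be about 3.5 px off. Handing in.

```bash
python3 -c "
from plant import env;print(env.sign_off())"
```

```text
the job is handed in; nothing more can be done
None
```

The job is handed in, though no verdict came back: the stamp stood upright in the empty compartment when last seen before stacking, and the top tray, turned end for end, measures level on the lugs, with no sign that the other trays moved.

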